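# Load the stone polisher with a scoop and start it

## Robot

A 7-joint arm with a two-finger parallel gripper is mounted at the origin on the work surface. World frame = base frame: x ahead of the robot, y to its left, z up, the work surface at z = 0. Lengths are in mm, angles in degrees, forces in N, time in s.
With the tool pointing down it reaches from about 400 to 850 mm from the base axis. Payload 4.4 kg.
Tool frame: the origin (TCP) lies midway between the tips of the shut fingers; the grasp point (between the pads) lies 19 mm behind it; z points along the fingers, y is the line along which they close (so a half turn about z gives the same grasp; the last joint's range is limited). The gripper opens to 94 mm and grips with 3 to 60 N. Pads are 16 mm wide; open, the fingers measure 119 mm over their backs; the gripper's body (75 mm by 177 mm) begins 78 mm behind the grasp point.
Start: joints at [-74.072, 36.005, 2.206, 86.941, -1.547, 57.084, -1.146], TCP at [219.07, 611.986, 205.478] pointing down, gripper open.
Joint ranges: [-175.42, 175.42], [-21.48, 121.26], [-71.46, 75.88], [10.55, 141.38], [-63.04, 243.04], [13.31, 113.54], [-168.57, 168.57]. Speed limits (degrees/s): [147.25, 147.25, 180, 180, 180, 180, 180].

## Interface

Orientations are given as a 3x3 rotation matrix whose columns are the frame's x, y, z axes.
In Python, from cell import env, cams gives the robot as it stands.
- The arm moves only by the tool play_rows, never from a script. Its argument "increments" is text: rows parted by semicolons, each of 7 numbers parted by spaces: the opening, from 0 (shut) to 1 (fully open), then the shift along the tool's x, y, z each as a share of 1000 mm, from -1 to 1, then the turn, a rotation vector about the tool's x, y, z each as a share of 180 degrees, from -1 to 1. A call has 1 to 8 rows; each row is the pose to reach, as a shift and turn from the pose commanded when the call began, along the tool's axes at that moment, turning the shorter way round; what a row does not reach only later rows make up. A row lasts 1/12 s, in which the tool goes at most 41.7 mm and 7.16 degrees, less where a joint would pass 70% of its speed; a pose out of reach is approached as far as the arm can. A call with a number of a shift or a turn outside -1 to 1 is refused whole. A call with a gripper value outside its range is refused whole. The fingers move at their own pace and stop on an object; the grip force is fixed at half the most. Time passes only in rows, so rows that repeat a pose let the fingers close. It gives the time, the measured TCP pose, the force, the opening and the grip force at its end, in the units of the state.
- env.read_state(): the state, without advancing time (a new reading comes with each control period).
- cams.grab_frame(name): name is "scene" or "top"; returns a dict with "img" (480x640x3 uint8, blue, green, red), "range_z" (480x640 float32, mm along the optical axis (not along the pixel's ray), 0 where there is no reading), "fx", "fy", "cx", "cy" (pixels), "rvec" (rotation vector, rad) and "tvec" (3), from world to camera coordinates, as OpenCV has them. Camera axes: x right, y down, z forward; pixel columns grow to the right and rows downward; lengths in mm; the calibration is good to about 2 mm. A picture is of the moment at which its call begins.
- env.close_job(): hands the job in; it is judged then, once.
The state is a dict: "time_s": time; "joint_positions": joint angles; "qd": joint speeds; "tau": joint torques, N m; "tcp_pos": TCP position; "tcp_rot": TCP orientation; "force": force on the tool from outside, world axes, zero at the start; "moment": the same for the moment, N m; "finger_gap": opening from 0.0 (shut) to 1.0 (fully open); "gripper_force": force on a finger pad.
Only numpy, scipy, OpenCV 4.12 (cv2) and the standard library are available. Lean on these libraries where they do the work, as an engineer would, in place of code of your own. Each camera call takes 0.05 s, during which the arm holds its last target. There are 200 camera calls.

## Task

Take the steel scoop from the stone slab by its upright wooden grip, scoop up stone blanks from the wooden tray and tip at least three of the four into the polisher's bowl, moving them with the scoop only and spilling none on the bench (a blank left over stays in the tray). Then lay the scoop back, without dropping it, flat on the middle of the slab and let go of it, and only after that push the polisher's start lever all the way over. Leave the other things on the bench where they are.

Things in the scene. Friction and masses are not known exactly. Their poses are not given: they have to be found in the camera images.
- scoop: polished steel scoop, 200 g, 131 x 120 mm. Origin on its underside, mid-pan; +x to the open mouth, z up. Floor 4 mm thick, from x=-55 mm, thinning to 2.5 mm at the lip, x=+60 mm; back wall 30 mm high at x=-53 mm; side walls 28 mm high at y=+-58 mm, x=-53 to +15 mm, none further forward. Stone slides on it from about 20 degrees of tilt
- scoop_handle (a point): gripping point on the scoop's upright wooden grip, at (-63, 0, +88) mm in the scoop's frame. The grip is a tab 16 mm thick along the scoop's x, 44 mm wide along y, from 30 to 118 mm above the scoop's underside; it rises behind the back wall, rearmost face at x=-71 mm
- scoop_lip (a point): middle of the scoop's front lip, at (+60, 0, +2) mm in the scoop's frame
- slab: fixed grey stone slab on which the scoop lies and to which it returns, 200 (x) x 160 (y) x 30 mm high. Origin at the centre of its underside; top 30 mm above it. The scoop starts there with its x about along the slab's x
- tray: fixed open wooden tray, outside 250 (x) x 140 (y) x 32 mm high, walls and floor 5 mm thick: inside 240 x 130 mm. Origin at the centre of its underside. The blanks lie in its +x half; its -x half is free, so the scoop can be lowered there, mouth to +x, and pushed to the +x wall
- blank0: a loose stone blank, origin at its centre (12 mm above the tray floor at the start), z along the disc's axis: pale stone disc 34 mm across, 24 mm thick, edges of both faces well rounded like a pebble (flat only 14 mm across); 45 g
- blank1: a loose stone blank, origin at its centre (12 mm above the tray floor at the start), z along the disc's axis: pale stone disc 34 mm across, 24 mm thick, edges of both faces well rounded like a pebble (flat only 14 mm across); 45 g
- blank2: a loose stone blank, origin at its centre (12 mm above the tray floor at the start), z along the disc's axis: pale stone disc 34 mm across, 24 mm thick, edges of both faces well rounded like a pebble (flat only 14 mm across); 45 g
- blank3: a loose stone blank, origin at its centre (12 mm above the tray floor at the start), z along the disc's axis: pale stone disc 34 mm across, 24 mm thick, edges of both faces well rounded like a pebble (flat only 14 mm across); 45 g
- polisher: fixed polishing machine: grey base 260 (x from -165 to +95 mm) x 190 mm (y) x 35 mm high, round open bowl on it. Origin on the table below the bowl's centre; the lever side is its -x side, towards the robot
- bowl_rim (a point): centre of the bowl's mouth, 103 mm above the table; the mouth is 188 mm across inside, the rim 4 mm thick
- bowl_floor (a point): centre of the bowl's inner floor, 47 mm above the table; inside about 145 mm across down there
- start_lever (a joint): angle of the polisher's start lever: 0 = off, leaning 0.5 rad to the polisher's -y side; 1.0 rad = fully over, leaning 0.5 rad to its +y side. It turns about an axis along the polisher's x at (-128, 0, +57) mm in the polisher's frame and stays where it is left; stiffness about 1 N at the tip
- start_lever_tip (a point): centre of the lever's black ball knob, 26 mm across, 80 mm from the lever's axis (about 130 mm above the table)
- brush: bystander, leave alone: a hand brush about 200 mm long, lying near the robot
- hammer: bystander, leave alone: a hammer lying beyond the tray
- offcut: bystander, leave alone: a stone offcut, 90 x 50 x 35 mm, beyond the tray
- stone_bar: bystander, leave alone: a rough stone bar, 150 x 40 x 30 mm, beyond the slab
- jar: bystander, leave alone: a closed amber jar, 68 mm across and 85 mm high
- wood_block: bystander, leave alone: a stepped wooden block, 80 x 50 x 52 mm, near the robot
- mug: bystander, leave alone: a white mug, 72 mm across and 85 mm high, beyond the polisher
There are look-alikes about, which are no part of the job. Leave any pink look-alike of the blank1 alone. Leave any turquoise look-alike of the blank0 alone.

How it is judged:
By the outcome, as a careful person would: the job done as asked, in the order asked, and still so for the second after the job is handed in, with the robot touching nothing.
It also fails if it takes over 72 s, if anything falls off the work surface, if the arm or the gripper's body presses on something with over 40 N, if the wrist force passes 120 N, or if a joint passes its speed limit or range.

## Working session

There is one attempt and no reset: what is moved stays moved. The work goes in short steps, Python scripts to look and compute and a tool call to move; the robot and the scene stay as the last step left them, time stands still between calls to the robot, and variables do not carry over. Pictures are saved under pics/ and viewed, at most 13 in all, crops included, and the job is handed in when it is done.

Besides the shell and the picture viewer there is one more tool, called after "Call:" in YAML: its name, and indented under it one key for each argument. play_rows: Moves the arm, as the interface text tells. Shift numbers are shares of 1000 mm and turn numbers shares of 180 degrees, none past 1 either way. Its arguments: {"type":"object","properties":{"increments":{"type":"string"}},"required":["increments"]}

```bash
ls; mkdir -p pics
cat > h.py <<'E'
import numpy as np, cv2
from cell import env, cams
np.set_printoptions(precision=1, suppress=True)
def grab(n):
    f=cams.grab_frame(n); f['R']=cv2.Rodrigues(np.array(f['rvec'],float))[0]; f['t']=np.array(f['tvec'],float).ravel(); return f
def cloud(f):
    v,u=np.mgrid[:480,:640]; z=f['range_z']
    p=np.stack([(u-f['cx'])/f['fx']*z,(v-f['cy'])/f['fy']*z,z],-1)
    w=(p-f['t'])@f['R']; w[z==0]=np.nan; return w
def ray(f,u,v,h):
    d=f['R'].T@np.array([(u-f['cx'])/f['fx'],(v-f['cy'])/f['fy'],1]); c=-f['R'].T@f['t']
    return c+d*(h-c[2])/d[2]
E
python3 - <<'E'
from h import *
for n in ['scene','top']:
    f=grab(n); cv2.imwrite(f'pics/{n}0.png',f['img']); print(n,-f['R'].T@f['t'],f['R'][2], f['fx'])
s=env.read_state(); print(s)
E
```

```text
pics
scene [1603.5 -232.8  819.6] [-0.8  0.2 -0.6] 593.5001220753797
top [ 472.9  -24.4 1252.7] [ 0.1 -0.  -1. ] 593.0651756940023
{'time_s': 0.1, 'joint_positions': array([-74.1,  36.1,   2.2,  87. ,  -1.5,  57.1,  -1.1]), 'qd': array([ 0. , -0.3,  0.1, -0.1,  0. , -0. ,  0. ]), 'tau': array([  0. , -55.1,   1.1, -18.7,  -0.1,   0. ,   0. ]), 'tcp_pos': array([218.9, 611.4, 204.7]), 'tcp_rot': array([[-0.9,  0.3, -0. ],
       [ 0.3,  0.9, -0. ],
       [-0. , -0. , -1. ]]), 'force': array([-0. , -0.1,  0.4]), 'moment': array([-0.,  0., -0.]), 'gripper_force': 0.0, 'finger_gap': 1.003170266425502}
```

View pics/top0.png

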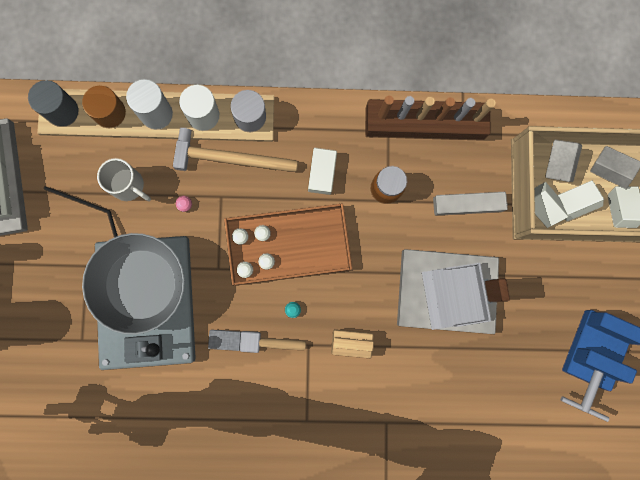

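View pics/scene0.png

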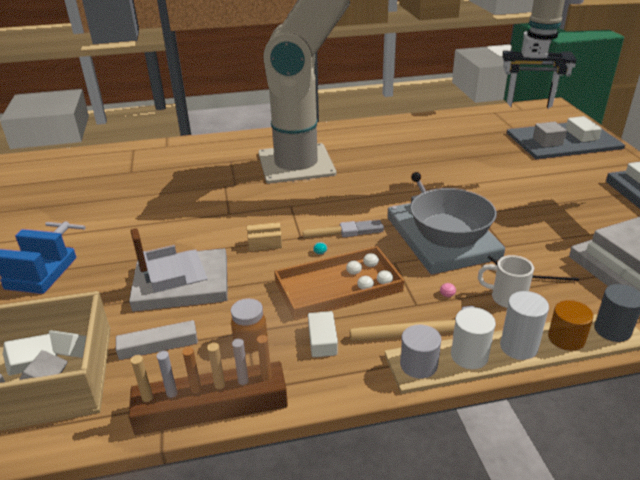

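The top view shows the bowl at about (134,283), the lever knob at (151,349) and the tray at about (289,245). The blanks are at (240,237), (262,233), (266,262) and (245,270). The slab is at about (450,291), and the scoop's mouth points left with its brown grip at (498,289). The look-alikes are pink (183,204) and turquoise (292,310).

Run:
```python
from h import *
f=grab('top'); s=grab('scene'); w=cloud(f); im=f['img'].astype(int); ws=cloud(s)
def box(m,name,wc=w):
    p=wc[m]; p=p[~np.isnan(p[:,0])]
    r=cv2.minAreaRect(p[:,:2].astype(np.float32)); print(name,len(p),np.round(r[0],1),np.round(r[1],1),round(r[2],2),'z med',np.nanmedian(p[:,2]),'max',p[:,2].max()); return p
def reg(x0,y0,x1,y1):
    m=np.zeros((480,640),bool); m[y0:y1,x0:x1]=1; return m
z=w[...,2]
def big(m):
    n,l,st,c=cv2.connectedComponentsWithStats(cv2.morphologyEx(m.astype(np.uint8),cv2.MORPH_OPEN,np.ones((2,2)))); return l==1+st[1:,4].argmax()
print('table',np.nanmedian(z[380:470,200:400]))
box(big(reg(390,235,520,345)&(z>20)&(z<75)),'slab+scoop')
box(big(reg(215,195,365,295)&(z>18)&(z<45)),'tray')
print('trayfloor',np.nanmedian(z[235:255,290:330]))
hsv=cv2.cvtColor(f['img'],cv2.COLOR_BGR2HSV)
m=reg(225,215,290,285)&(hsv[...,1]<70)&(hsv[...,2]>150)
n,l,st,c=cv2.connectedComponentsWithStats(m.astype(np.uint8))
hs=cv2.cvtColor(s['img'],cv2.COLOR_BGR2HSV)
for i in range(1,n):
    if st[i,4]>30: print('blank',c[i],st[i,4],ray(f,*c[i],17),np.nanmax(z[l==i]))
m=reg(330,245,405,295)&(hs[...,1]<70)&(hs[...,2]>150)
n,l,st,c=cv2.connectedComponentsWithStats(m.astype(np.uint8))
for i in range(1,n):
    if st[i,4]>30: print('blankS',c[i],st[i,4],ray(s,*c[i],18))
# grip: brown, high
p=box(reg(470,260,540,320)&(z>95),'grip top')
print(p.min(0),p.max(0))
m=reg(120,220,160,285)&(ws[...,2]>85); p=box(m,'gripScene',ws)
print(p.min(0),p.max(0))
# pan
p=box(reg(415,250,500,335)&(z>45)&(z<66),'scoop walls'); 
p=box(reg(430,275,480,315),'pan floor')
# bowl rim
m=big(reg(70,220,200,345)&(z>96)&(z<112)); ct=max(cv2.findContours(m.astype(np.uint8),0,1)[0],key=cv2.contourArea)
pp=w[m]; print('rim circle',cv2.minEnclosingCircle(pp[:,:2].astype(np.float32)),np.median(pp[:,2]))
box(big(reg(85,230,205,380)&(z>20)&(z<60)),'base')
m=reg(140,335,165,360)&(z>90); p=box(m,'knob'); 
m=(im.sum(2)<110)&reg(135,335,170,365); print('knob px',np.argwhere(m).mean(0)[::-1]); u=np.argwhere(m).mean(0)[::-1]
m2=(s['img'].astype(int).sum(2)<110)&reg(405,165,428,185); v=np.argwhere(m2).mean(0)[::-1]
P=[a['fx'] and np.array([[a['fx'],0,a['cx']],[0,a['fy'],a['cy']],[0,0,1]])@np.c_[a['R'],a['t']] for a in(f,s)]
X=cv2.triangulatePoints(P[0],P[1],u.reshape(2,1),v.reshape(2,1)); print('knob tri',(X[:3]/X[3]).ravel(),v)
```

```text
table -0.710950331349533
slab+scoop 7178 [ 512.7 -352.3] [213.  161.3] 86.74 z med 31.532771932532363 max 142.62674222669915
tray 1057 [605.3 -13.2] [141.9 254.3] 9.22 z med 27.095155162469737 max 37.7761036048375
trayfloor 4.100096883161145
blank [260.9 232.8] 175 [628.2  46.9  17. ] 34.057470258891875
blank [238.9 236.3] 166 [619.6  92.8  17. ] 33.6128128879889
blank [265.2 261.4] 176 [568.4  36.2  17. ] 32.620699198100404
blank [243.5 269.7] 176 [549.9  80.7  17. ] 31.903545924373308
blankS [371.5 258.3] 112 [546.6  86.6  18. ]
blankS [354.4 265.8] 122 [565.6  41.4  18. ]
blankS [385.  275.6] 129 [616.2  98.   18. ]
blankS [365.8 281.1] 134 [625.   51.8  18. ]
grip top 386 [ 516.5 -417.8] [43.7 17.4] 9.59 z med 142.72645798647505 max 152.06544066157718
[ 495.  -428.9   95. ] [ 538.5 -406.8  152.1]
gripScene 282 [ 519.8 -415.3] [46.7 15.6] 10.58 z med 127.58926919914653 max 149.1337189029943
[ 496.2 -425.7   85.1] [ 543.2 -404.9  149.1]
scoop walls 406 [ 509.6 -381.1] [120.2  79.1] 9.95 z med 57.793798605177166 max 65.90460957080467
pan floor 1992 [ 508.6 -356.1] [ 80.6 104.1] 1.3 z med 33.58909068234294 max 54.53732718940899
rim circle ((506.99371337890625, 288.5154724121094), 104.57630157470703) nan
base 4724 [511.9 283.1] [157.4 155. ] 38.37 z med 46.62796111485012 max 73.12208257949962
knob 162 [387.5 238.9] [25.1 34.2] 34.25 z med 135.83405411432756 max 144.17964293439013
knob px [154.5 348.5]
knob tri [393.4 234.2 128.3] [415.3 177.2]
```

Run:
```python
import cv2
a=cv2.imread('pics/top0.png')[220:345,205:545]; a=cv2.resize(a,(800,294),interpolation=cv2.INTER_CUBIC)
cv2.imwrite('pics/crop1.png',a)
```

```text
(no output)
```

View pics/crop1.png

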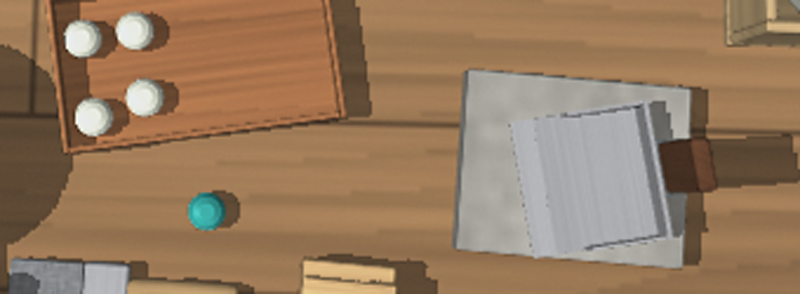

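The crop shows the scoop turned about 15° from the slab, with its grip at right (crop px (690,165)). The blanks sit in two pairs against the tray's left wall. Next I refine the slab, bowl and headings.

Run:
```python
from h import *
from scipy.optimize import least_squares
f=grab('top'); w=cloud(f); z=w[...,2]
def reg(x0,y0,x1,y1):
    m=np.zeros((480,640),bool); m[y0:y1,x0:x1]=1; return m
def pts(m): 
    p=w[m]; return p[~np.isnan(p[:,0])]
p=pts(reg(385,235,515,345)&(z>24)&(z<33)); h=cv2.minAreaRect(p[:,:2].astype(np.float32)); print('slab',h,cv2.boxPoints(h))
# slab edges per side: colour edges
p=pts(reg(70,220,200,345)&(z>97)&(z<108))
for k in range(3):
    r=least_squares(lambda q:np.hypot(p[:,0]-q[0],p[:,1]-q[1])-q[2],[507,288,96],loss='soft_l1',f_scale=2); print('rim',r.x,len(p),np.median(p[:,2]))
    p=p[abs(np.hypot(p[:,0]-r.x[0],p[:,1]-r.x[1])-r.x[2])<6]
# bowl floor
p=pts(reg(120,265,150,295)); print('floor z',np.median(p[:,2]))
p=pts(reg(85,230,205,380)&(z>28)&(z<40)); r=cv2.minAreaRect(p[:,:2].astype(np.float32)); print('base',r,cv2.boxPoints(r))
# scoop walls tops
p=pts(reg(415,250,500,335)&(z>54)&(z<64)); r=cv2.minAreaRect(p[:,:2].astype(np.float32)); print('walls',r,cv2.boxPoints(r))
q=pts(reg(470,260,540,320)&(z>142)&(z<156)); r=cv2.minAreaRect(q[:,:2].astype(np.float32)); print('gripTop',r,np.median(q,0))
s=env.read_state(); print(s['tcp_rot'].round(4), s['tcp_pos'])
```

```text
slab ((514.866943359375, -345.89898681640625), (200.73106384277344, 160.29661560058594), 86.46560668945312) [[ 428.7 -441.1]
 [ 588.7 -451. ]
 [ 601.1 -250.7]
 [ 441.1 -240.8]]
rim [513.7 284.4  94.6] 851 101.03036333494602
rim [513.7 284.4  94.6] 851 101.03036333494602
rim [513.7 284.4  94.6] 851 101.03036333494602
floor z 46.001489074889314
base ((479.0296630859375, 280.8065490722656), (259.74664306640625, 190.49070739746094), 5.495148181915283) [[340.6 363.2]
 [358.9 173.6]
 [617.4 198.4]
 [599.2 388.1]]
walls ((509.62841796875, -380.7700500488281), (120.22610473632812, 77.97708892822266), 9.519211769104004) [[ 443.9 -352.3]
 [ 456.8 -429.2]
 [ 575.4 -409.3]
 [ 562.5 -332.4]]
gripTop ((516.4976196289062, -418.5152587890625), (43.87699890136719, 18.202014923095703), 12.428034782409668) [ 517.3 -417.4  147. ]
[[-0.9  0.3 -0. ]
 [ 0.3  0.9 -0. ]
 [ 0.  -0.  -1. ]] [219.  611.7 205.1]
```

```bash
cat >> h.py <<'E'
from scipy.spatial.transform import Rotation as Ro
# scoop frame in tool: x_s=-y_t, y_s=-x_t, z_s=-z_t ; tool orientation for scoop heading yaw, nose-down pitch (deg)
def Rs(yaw,pitch=0): return Ro.from_euler('ZY',[yaw,pitch],degrees=True).as_matrix()
S2T=np.array([[0,-1,0],[-1,0,0],[0,0,-1.]])   # columns: tool axes in scoop frame
def tool(yaw,pitch,pt,at):
    """tool pose placing scoop-frame point pt at world at (nominal grasp)"""
    R=Rs(yaw,pitch); o=np.array(at)-R@np.array(pt)          # scoop origin
    Rt=R@S2T; return o+R@G+Rt@np.array([0,0,19.]), Rt
G=np.array([-63,0,88.])
def inc(c,g):
    """c,g: (pos,rot) ; shift/1000 in c's tool axes, rotvec/180deg"""
    d=c[1].T@(g[0]-c[0])/1000; r=Ro.from_matrix(c[1].T@g[1]).as_rotvec(degrees=True)/180
    return np.r_[d,r].round(4)
def cur():
    s=env.read_state(); return np.array(s['tcp_pos']),np.array(s['tcp_rot'])
E
python3 - <<'E'
from h import *
c=cur(); y=np.degrees(np.arctan2(c[1][1,1],c[1][0,1])); print('tool y yaw',y,Ro.from_matrix(c[1]).as_euler('ZYX',degrees=True))
c=(np.array([219.07,611.986,205.478]),c[1])
g1=tool(100,0,[-63,0,88],[517,-417.5,118]); print(g1)
via=(np.array([560,150,300.]),g1[1]); 
print(inc(c,via)); 
r=Ro.from_rotvec(inc(c,via)[3:]*180,degrees=True).as_matrix(); b=(via[0],c[1]@r)
print(inc(c,(np.array([460,380,300.]),c[1])))
pre=(g1[0]+[0,0,130],g1[1]); print(inc(c,pre),inc(pre,g1),g1[0])
E
```

```text
tool y yaw 70.30050664460607 [ 160.3   -0.  -180. ]
(array([ 517. , -417.5,   99. ]), array([[ 1. ,  0.2,  0. ],
       [ 0.2, -1. ,  0. ],
       [ 0. ,  0. , -1. ]]))
[-0.5 -0.3 -0.1 -0.   0.   0.8]
[-0.3 -0.1 -0.1  0.   0.   0. ]
[-0.6 -0.9 -0.  -0.   0.   0.8] [0.  0.  0.1 0.  0.  0. ] [ 517.  -417.5   99. ]
```

```bash
sed -i 's/precision=1/precision=3/' h.py
cat >> h.py <<'E'
def chain(c,gs):
    """increments call by call, each from the rounded end of the last"""
    for g in gs:
        i=inc(c,g).round(3)+0.0; print(' '.join(f'{v:g}' for v in i)); c=(c[0]+c[1]@(i[:3]*1000),c[1]@Ro.from_rotvec(i[3:]*180,degrees=True).as_matrix())
    return c
E
python3 - <<'E'
from h import *
c=cur(); c=(np.array([219.07,611.986,205.478]),c[1]); y=70.3
T=lambda yt:np.array(Ro.from_euler('z',yt-90,degrees=True).as_matrix()@np.diag([-1,1,-1]))
g1=tool(100,0,[-63,0,88],[517,-417.5,118])
chain(c,[([450,390,300],T(y-50)),([570,110,300],T(y-100)),([550,-190,300],g1[1]),(g1[0]+[0,0,120],g1[1]),g1])
E
```

```text
-0.292 -0.131 -0.094 0 0 0.278
-0.305 0.016 0 0 0 0.278
-0.27 0.131 0 0 0 0.279
-0.072 0.218 0.081 0 0 0
0 0 0.12 0 0 0
```

Call:
play_rows:
  increments: "1 -0.15 -0.065 -0.047 0 0 0.139;1 -0.292 -0.131 -0.094 0 0 0.278;1 -0.292 -0.131 -0.094 0 0 0.278;1 -0.292 -0.131 -0.094 0 0 0.278;1 -0.292 -0.131 -0.094 0 0 0.278;1 -0.292 -0.131 -0.094 0 0 0.278;1 -0.292 -0.131 -0.094 0 0 0.278;1 -0.292 -0.131 -0.094 0 0 0.278"

```text
time_s: 0.92
tcp_pos: [450.6, 388.9, 300.1]
tcp_rot: [[-0.341, 0.94, 0.0], [0.94, 0.341, -0.0], [-0.0, 0.0, -1.0]]
force: [0.5, -0.1, -1.3]
finger_gap: 1.002
gripper_force: 0.0
```

Call:
play_rows:
  increments: "1 -0.305 0.016 0 0 0 0.278;1 -0.305 0.016 0 0 0 0.278;1 -0.305 0.016 0 0 0 0.278;1 -0.305 0.016 0 0 0 0.278;1 -0.305 0.016 0 0 0 0.278;1 -0.305 0.016 0 0 0 0.278;1 -0.305 0.016 0 0 0 0.278;1 -0.305 0.016 0 0 0 0.278"

```text
time_s: 1.58
tcp_pos: [572.1, 101.8, 299.9]
tcp_rot: [[0.508, 0.861, 0.002], [0.861, -0.508, -0.005], [-0.003, 0.004, -1.0]]
force: [-0.3, 0.6, 0.3]
finger_gap: 1.0
gripper_force: 0.0
```

Call:
play_rows:
  increments: "1 -0.27 0.131 0 0 0 0.279;1 -0.27 0.131 0 0 0 0.279;1 -0.27 0.131 0 0 0 0.279;1 -0.27 0.131 0 0 0 0.279;1 -0.27 0.131 0 0 0 0.279;1 -0.27 0.131 0 0 0 0.279;1 -0.27 0.131 0 0 0 0.279;1 -0.27 0.131 0 0 0 0.279"

```text
time_s: 2.25
tcp_pos: [547.4, -198.2, 300.1]
tcp_rot: [[0.987, 0.159, -0.0], [0.159, -0.987, -0.006], [-0.001, 0.006, -1.0]]
force: [-0.8, -0.6, 0.4]
finger_gap: 0.998
gripper_force: 0.0
```

Run:
```python
from h import *
s=env.read_state(); print(s['time_s'],s['joint_positions'],s['tcp_pos'],Ro.from_matrix(s['tcp_rot']).as_euler('ZYX',degrees=True))
g1=tool(100,0,[-63,0,88],[517,-417.5,118])
chain(cur(),[(g1[0]+[0,0,120],g1[1]),g1])
```

```text
2.25 [-11.534  31.228  46.851  91.612 -23.826  67.55  -40.49 ] [ 547.433 -198.209  300.069] [  9.166   0.07  179.664]
-0.065 0.211 0.082 0.002 0 -0.005
0 0 0.12 0 0 0
```

Call:
play_rows:
  increments: "1 -0.03 0.11 0.04 0 0 0;1 -0.064 0.211 0.08 0 0 -0.005;1 -0.064 0.211 0.08 0 0 -0.005;1 -0.064 0.211 0.08 0 0 -0.005;1 -0.064 0.211 0.08 0 0 -0.005;1 -0.064 0.211 0.08 0 0 -0.005;1 -0.064 0.211 0.08 0 0 -0.005;1 -0.064 0.211 0.08 0 0 -0.005"

```text
time_s: 2.92
tcp_pos: [522.3, -409.6, 218.4]
tcp_rot: [[0.982, 0.187, -0.002], [0.187, -0.982, 0.001], [-0.001, -0.001, -1.0]]
force: [0.3, 0.5, 0.1]
finger_gap: 0.999
gripper_force: 0.0
```

Run:
```python
from h import *
s=env.read_state(); print(s['time_s'],s['joint_positions'],s['tcp_pos'],Ro.from_matrix(s['tcp_rot']).as_euler('ZYX',degrees=True))
g1=tool(100,0,[-63,0,88],[517,-417.5,118])
chain(cur(),[g1])
f=grab('scene'); cv2.imwrite('pics/s1.png',cv2.resize(f['img'][100:330,60:320],None,fx=2.5,fy=2.5))
```

```text
2.9167 [ 13.895  42.058  40.771  84.208 -28.915  64.632 -19.361] [ 522.295 -409.559  218.433] [  10.754    0.084 -179.938]
-0.006 0.007 0.119 0 0 0.004
```

View pics/s1.png

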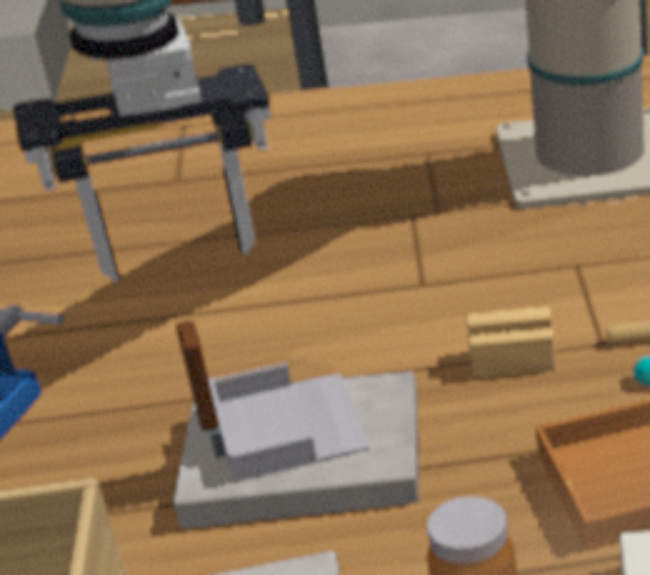

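The fingers, at crop px (105,275) and (245,250), straddle the grip at (195,375) fore and aft. I'll go down and close.

Call:
play_rows:
  increments: "1 -0.006 0.007 0.03 0 0 0.004;1 -0.006 0.007 0.06 0 0 0.004;1 -0.006 0.007 0.09 0 0 0.004;1 -0.006 0.007 0.11 0 0 0.004;1 -0.006 0.007 0.119 0 0 0.004;1 -0.006 0.007 0.119 0 0 0.004;1 -0.006 0.007 0.119 0 0 0.004;1 -0.006 0.007 0.119 0 0 0.004"

```text
time_s: 3.63
tcp_pos: [520.3, -416.9, 102.4]
tcp_rot: [[0.984, 0.178, 0.002], [0.178, -0.984, -0.002], [0.002, 0.002, -1.0]]
force: [-0.0, -0.0, 0.5]
finger_gap: 1.001
gripper_force: 0.0
```

Run:
```python
from h import *
s=env.read_state(); print(s['time_s'],s['tcp_pos'],s['force'],Ro.from_matrix(s['tcp_rot']).as_euler('ZYX',degrees=True))
```

```text
3.6333 [ 520.308 -416.871  102.365] [-0.026 -0.041  0.474] [ 10.249  -0.118 179.868]
```

Call:
play_rows:
  increments: "1 -0.002 0 0.001 0 0 0;1 -0.002 0 0.001 0 0 0;0.5 -0.002 0 0.001 0 0 0;0 -0.002 0 0.001 0 0 0;0 -0.002 0 0.001 0 0 0;0 -0.002 0 0.001 0 0 0;0 -0.002 0 0.001 0 0 0;0 -0.002 0 0.001 0 0 0"

```text
time_s: 4.3
tcp_pos: [517.0, -416.9, 99.3]
tcp_rot: [[0.984, 0.177, -0.0], [0.177, -0.984, 0.0], [-0.0, -0.0, -1.0]]
force: [-0.2, -0.1, -0.3]
finger_gap: 0.612
gripper_force: 0.0
```

Call:
play_rows:
  increments: "0 0 0 0 0 0 0;0 0 0 0 0 0 0;0 0 0 0 0 0 0;0 0 0 0 0 0 0"

```text
time_s: 4.63
tcp_pos: [517.0, -416.9, 99.3]
tcp_rot: [[0.984, 0.177, -0.0], [0.177, -0.984, 0.0], [-0.0, -0.0, -1.0]]
force: [-0.2, -0.5, 0.7]
finger_gap: 0.325
gripper_force: 0.0
```

Run:
```python
from h import *
s=env.read_state(); print(s['time_s'],s['tcp_pos'],s['force'],s['moment'],s['finger_gap'],s['gripper_force'],Ro.from_matrix(s['tcp_rot']).as_euler('ZYX',degrees=True))
```

```text
4.6333 [ 516.983 -416.868   99.347] [-0.226 -0.538  0.662] [-0.054  0.136  0.015] 0.32546566764105367 0.0 [  10.183    0.003 -179.997]
```

Call:
play_rows:
  increments: "0 0 0 0 0 0 0;0 0 0 0 0 0 0;0 0 0 0 0 0 0;0 0 0 0 0 0 0;0 0 0 0 0 0 0;0 0 0 0 0 0 0"

```text
time_s: 5.13
tcp_pos: [517.0, -417.1, 99.4]
tcp_rot: [[0.984, 0.177, 0.0], [0.177, -0.984, -0.0], [0.0, 0.0, -1.0]]
force: [-1.4, -1.3, -0.6]
finger_gap: 0.168
gripper_force: 30.0
```

Call:
play_rows:
  increments: "0 0 0 -0.01 0 0 0;0 0 0 -0.03 0 0 0;0 0 0 -0.06 0 0 0;0 0 0 -0.09 0 0 0;0 0 0 -0.1 0 0 0;0 0 0 -0.1 0 0 0;0 0 0 -0.1 0 0 0;0 0 0 -0.1 0 0 0"

```text
time_s: 5.8
tcp_pos: [516.3, -415.5, 197.3]
tcp_rot: [[0.984, 0.177, -0.002], [0.177, -0.984, 0.003], [-0.002, -0.003, -1.0]]
force: [0.5, 0.2, -2.4]
finger_gap: 0.165
gripper_force: 30.0
```

Run:
```python
from h import *
s=env.read_state(); print(s['time_s'],s['tcp_pos'],s['force'],s['moment'],s['finger_gap'],s['gripper_force'],Ro.from_matrix(s['tcp_rot']).as_euler('ZYX',degrees=True))
f=grab('top'); w=cloud(f); z=w[...,2]
c,R=cur()
# pan points: between underside+0 and +35 near scoop
d=(w-c)@(R@S2T.T)  # scoop-axes coordinates rel. TCP
m=np.zeros((480,640),bool); m[200:370,390:560]=1
q=d[m&(z>95)&(z<250)&(abs(d[...,1])<75)&(d[...,0]>8)&(d[...,0]<140)]
fl=q[(q[:,0]>30)&(q[:,0]<110)&(abs(q[:,1])<45)]
A=np.c_[fl[:,:2],np.ones(len(fl))]; co=np.linalg.lstsq(A,fl[:,2],rcond=None)[0]; print('floor plane',co,'at TCP frame; slopes deg',np.degrees(np.arctan(co[:2])))
r=cv2.minAreaRect(q[q[:,2]<-40][:,:2].astype(np.float32)); print(r,cv2.boxPoints(r))
```

```text
5.8 [ 516.27  -415.501  197.345] [ 0.486  0.153 -2.378] [-0.01   0.181 -0.02 ] 0.16523987744806126 29.99947339296341 [  10.189    0.105 -179.819]
floor plane [ -0.005  -0.002 -65.361] at TCP frame; slopes deg [-0.303 -0.106]
((66.10940551757812, 0.6574516296386719), (120.28076934814453, 115.85009765625), 89.96471405029297) [[  8.147 -59.447]
 [123.997 -59.519]
 [124.071  60.762]
 [  8.221  60.833]]
```

```bash
cat >> h.py <<'E'
TC=np.array([605.3,-13.2]); TY=99.2
def tr(x,y,z=0):
    a=np.radians(TY); return np.array([TC[0]+x*np.cos(a)-y*np.sin(a),TC[1]+x*np.sin(a)+y*np.cos(a),z])
E
python3 - <<'E'
from h import *
for x in(-35,): 
    a=tool(99.2,0,[0,0,0],tr(x,1,90)); chain(cur(),[a]); print(a[0])
E
```

```text
0.156 -0.282 0.039 -0.001 0.001 0.006
[ 619.981 -110.099  159.   ]
```

Call:
play_rows:
  increments: "0 0.015 -0.025 0 0 0 0;0 0.035 -0.06 0 0 0 0;0 0.06 -0.1 0 0 0 0;0 0.08 -0.14 0 0 0 0;0 0.1 -0.18 0 0 0 0;0 0.12 -0.22 0.01 0 0 0.003;0 0.14 -0.255 0.02 0 0 0.006;0 0.152 -0.275 0.03 0 0 0.006"

```text
time_s: 6.52
tcp_pos: [618.0, -116.5, 168.2]
tcp_rot: [[0.987, 0.158, -0.001], [0.158, -0.987, 0.001], [-0.001, -0.001, -1.0]]
force: [0.9, 0.0, -2.8]
finger_gap: 0.165
gripper_force: 30.0
```

Call:
play_rows:
  increments: "0 0.004 -0.007 0.009 0 0 0;0 0.004 -0.007 0.009 0 0 0;0 0.004 -0.007 0.009 0 0 0;0 0.004 -0.007 0.009 0 0 0;0 0.004 -0.007 0.009 0 0 0;0 0.004 -0.007 0.009 0 0 0"

```text
time_s: 7.02
tcp_pos: [620.5, -114.0, 161.0]
tcp_rot: [[0.988, 0.155, 0.001], [0.155, -0.988, -0.001], [0.001, 0.001, -1.0]]
force: [-0.3, 0.4, -2.5]
finger_gap: 0.167
gripper_force: 30.0
```

Run:
```python
from h import *
s=env.read_state(); print(s['time_s'],s['joint_positions'],s['tcp_pos'],s['force'],s['moment'],s['finger_gap'],Ro.from_matrix(s['tcp_rot']).as_euler('ZYX',degrees=True))
f=grab('top'); w=cloud(f); z=w[...,2]; c,R=cur()
d=(w-c)@(R@S2T.T)
q=d[(z>80)&(z<135)&(abs(d[...,1])<75)&(d[...,0]>8)&(d[...,0]<140)]
r=cv2.minAreaRect(q[q[:,2]<-40][:,:2].astype(np.float32)); print(r,cv2.boxPoints(r))
a=tool(99.2,2,[60,0,0],tr(25,1,40)); b=tool(99.2,2,[60,0,0],tr(25,1,7)); chain((c,R),[a,b])
cv2.imwrite('pics/t2.png',cv2.resize(f['img'][190:310,210:400],None,fx=4,fy=4))
```

```text
7.0167 [-15.647  43.336  41.545  93.632 -33.268  55.973 -43.789] [ 620.527 -113.998  161.007] [-0.264  0.421 -2.513] [-0.064  0.166  0.049] 0.16650066267728994 [  8.925  -0.035 179.946]
((102.72499084472656, -35.34710693359375), (38.865726470947266, 47.35950469970703), 0.0041532269679009914) [[ 83.29  -11.669]
 [ 83.294 -59.028]
 [122.16  -59.025]
 [122.156 -11.666]]
0 -0.006 0.048 -0.011 0 -0.001
0 -0.001 0.033 0 0 0
```

View pics/t2.png

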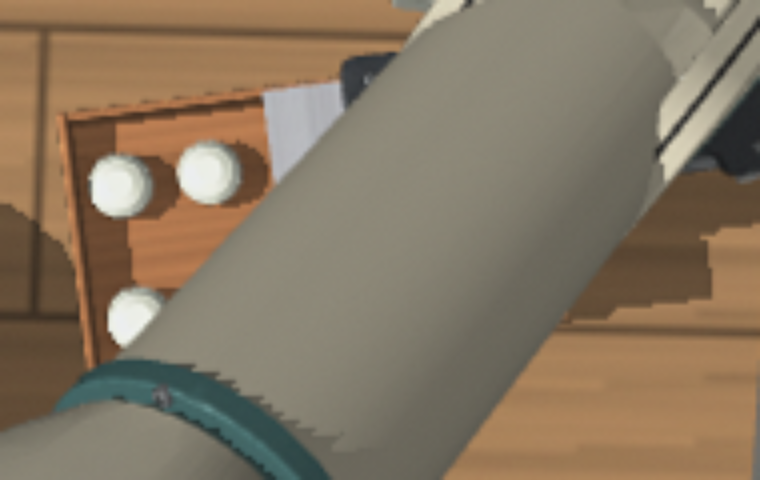

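The forearm covers part of the view, but the lip at crop px (265,92) to (285,185) is behind the blanks, and its side lines up with the tray wall. I'll lower it.

Call:
play_rows:
  increments: "0 0 -0.003 0.02 -0.004 0 0;0 0 -0.006 0.04 -0.008 0 -0.001;0 0 -0.006 0.048 -0.011 0 -0.001;0 0 -0.006 0.055 -0.011 0 -0.001;0 0 -0.007 0.065 -0.011 0 -0.001;0 0 -0.007 0.075 -0.011 0 -0.001;0 0 -0.007 0.081 -0.011 0 -0.001;0 0 -0.007 0.081 -0.011 0 -0.001"

```text
time_s: 7.73
tcp_pos: [619.6, -105.1, 78.7]
tcp_rot: [[0.987, 0.16, 0.005], [0.16, -0.986, -0.033], [-0.001, 0.034, -0.999]]
force: [-0.3, -0.3, -2.6]
finger_gap: 0.168
gripper_force: 30.0
```

Call:
play_rows:
  increments: "0 0 0 0 0 0 0;0 0 0 0 0 0 0;0 0 0 0 0 0 0;0 0 0 0 0 0 0"

```text
time_s: 8.07
tcp_pos: [619.9, -105.0, 79.7]
tcp_rot: [[0.987, 0.161, 0.006], [0.161, -0.986, -0.034], [0.0, 0.035, -0.999]]
force: [-0.1, 1.1, -2.5]
finger_gap: 0.165
gripper_force: 30.0
```

```bash
cat > st.py <<'E'
from h import *
s=env.read_state(); c,R=cur(); Rw=R@S2T.T
o=c-Rw@(G+S2T@[0,0,19.]); a=np.radians(TY); A=np.array([[np.cos(a),np.sin(a)],[-np.sin(a),np.cos(a)]])
lip=o+Rw@[60,0,0]; e=Ro.from_matrix(Rw).as_euler('ZYX',degrees=True)
print(s['time_s'],'F',s['force'],'M',s['moment'],'gap',s['finger_gap'],'\nj',s['joint_positions'].round(1),'\norigin',o,'lip',lip,'lip in tray',A@(lip[:2]-TC),'yaw/pitch/roll',e)
E
python3 st.py
```

```text
8.0667 F [-0.109  1.1   -2.525] M [-0.034  0.129  0.018] gap 0.1646128661441571 
j [-16.   48.6  38.2  98.1 -37.2  45.9 -41.6] 
origin [610.14  -45.202   8.597] lip [600.467  13.976   6.513] lip in tray [27.599  0.426] yaw/pitch/roll [99.284  1.991 -0.024]
```

Run:
```python
from h import *
c=cur(); chain(c,[tool(99.2,2,[60,0,0],tr(40,0.5,4.5))]); 
for x in (75,114): chain(tool(99.2,2,[60,0,0],tr(40,0.5,4.5)),[tool(99.2,2,[60,0,0],tr(x,0.5,4.5))])
```

```text
0 -0.012 0.002 0 0 0
0 -0.035 -0.001 0 0 0
0 -0.074 -0.003 0 0 0
```

Call:
play_rows:
  increments: "0 0 -0.002 0.002 0 0 0;0 0 -0.005 0.002 0 0 0;0 0 -0.01 0.002 0 0 0;0 0 -0.016 0.001 0 0 0;0 0 -0.023 0.001 0 0 0;0 0 -0.03 0.001 0 0 0;0 0 -0.037 0.001 0 0 0;0 0 -0.044 0 0 0 0"

```text
time_s: 8.73
tcp_pos: [613.4, -61.8, 78.7]
tcp_rot: [[0.987, 0.161, 0.008], [0.161, -0.986, -0.035], [0.002, 0.036, -0.999]]
force: [0.3, -1.6, -0.4]
finger_gap: 0.168
gripper_force: 30.0
```

```bash
python3 st.py
```

```text
8.7333 F [ 0.337 -1.559 -0.44 ] M [-0.251  0.127  0.022] gap 0.16826213470225285 
j [-20.4  48.   38.5 100.2 -37.8  44.8 -44.6] 
origin [603.759  -2.066   7.441] lip [594.107  57.112   5.27 ] lip in tray [71.198 -0.192] yaw/pitch/roll [99.263  2.074 -0.103]
```

Call:
play_rows:
  increments: "0 0 -0.006 0 0 0 0;0 0 -0.012 0 0 0 0;0 0 -0.017 -0.001 0 0 0;0 0 -0.022 -0.001 0 0 0;0 0 -0.027 -0.001 0 0 0;0 0 -0.032 -0.001 0 0 0;0 0 -0.037 -0.001 0 0 0;0 0 -0.042 -0.001 0 0 0"

```text
time_s: 9.4
tcp_pos: [607.4, -23.0, 78.9]
tcp_rot: [[0.987, 0.16, 0.01], [0.16, -0.986, -0.039], [0.003, 0.04, -0.999]]
force: [1.7, -6.9, 7.8]
finger_gap: 0.168
gripper_force: 30.0
```

```bash
python3 st.py
python3 - <<'E'
from h import *
f=grab('scene'); cv2.imwrite('pics/s3.png',cv2.resize(f['img'][190:320,260:420],None,fx=4,fy=4))
E
```

```text
9.4 F [ 1.673 -6.877  7.835] M [-1.248  0.108  0.089] gap 0.16799581149887152 
j [-24.7  47.6  39.  101.6 -38.2  44.1 -47.7] 
origin [597.99   36.474   7.439] lip [588.378  95.65    5.045] lip in tray [110.156  -0.699] yaw/pitch/roll [99.226  2.286 -0.184]
```

View pics/s3.png

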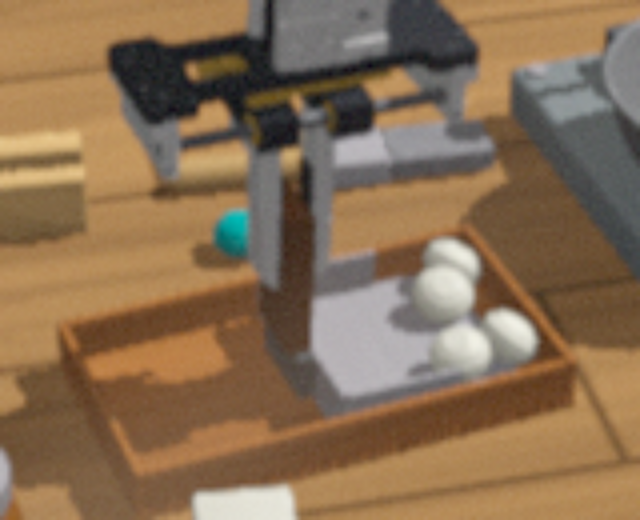

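All four blanks, at crop px (450,260), (443,292), (460,348) and (508,335), are riding onto the lip against the end wall. I'll push the last few mm.

Call:
play_rows:
  increments: "0 0 -0.002 0 0 0 0;0 0 -0.004 0 0 0 0;0 0 -0.006 0 0 0 0;0 0 -0.008 0 0 0 0;0 0 -0.008 0 0 0 0;0 0 -0.008 0 0 0 0"

```text
time_s: 9.95
tcp_pos: [606.0, -13.6, 78.5]
tcp_rot: [[0.987, 0.16, 0.009], [0.161, -0.986, -0.036], [0.003, 0.037, -0.999]]
force: [2.1, -5.3, 9.2]
finger_gap: 0.166
gripper_force: 30.0
```

```bash
python3 st.py
python3 - <<'E'
from h import *
f=grab('scene'); cv2.imwrite('pics/s4.png',cv2.resize(f['img'][220:310,310:420],None,fx=5,fy=5))
c=cur()
A=(np.degrees(np.arctan2(c[1][1,0],c[1][0,0])))
lip=np.array(tr(117,-0.7,5))
# tilt back about lip while lip rises along the wall
g=[tool(99.2,p,[60,0,0],tr(x,-0.7,h)) for p,x,h in((-5,116,8),(-12,114,20),(-20,110,36),(-28,104,60),(-28,90,200))]
for q in g[:4]: chain(c,[q])
chain(g[3],[g[4]])
E
```

```text
9.95 F [ 2.118 -5.272  9.203] M [-0.508  0.214  0.001] gap 0.16574391056981647 
j [-25.5  47.5  39.  101.8 -38.4  44.  -48.3] 
origin [596.542  45.997   7.185] lip [586.922 105.178   4.951] lip in tray [119.794  -0.785] yaw/pitch/roll [99.233  2.133 -0.173]
0 0.012 0.013 0.04 -0.001 0
0 0.02 0.017 0.078 -0.001 0
0 0.028 0.021 0.123 -0.001 0
0 0.036 0.017 0.167 -0.001 0
0 -0.053 -0.13 0 0 0
```

View pics/s4.png

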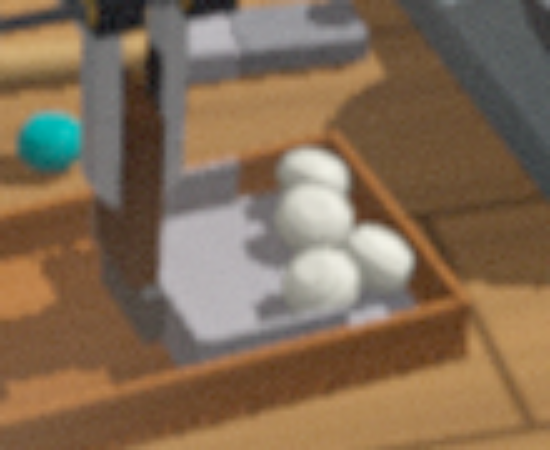

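All four blanks sit on the pan, at crop px (313,170), (315,215), (322,280) and (380,255), and the lip is at the wall. I'll tilt back while rising.

Run:
```python
from h import *
c=cur()
g=[tool(99.2,p,[60,0,0],tr(x,-0.5,h)) for p,x,h in((-2,118.5,10),(-6,118,18),(-10,117,27),(-14,116,36),(-18,115,46),(-22,114,57),(-26,113,68),(-28,112,80))]
for q in g: chain(c,[q])
```

```text
0 0.006 0.004 0.023 -0.001 0
0 0.011 0.005 0.045 -0.001 0
0 0.015 0.006 0.067 -0.001 0
0 0.019 0.006 0.09 -0.001 0
0 0.022 0.006 0.112 -0.001 0
0 0.025 0.004 0.134 -0.001 0
0 0.027 0.003 0.156 -0.001 0
0 0.029 -0.004 0.167 -0.001 0
```

Call:
play_rows:
  increments: "0 0 0.003 0.002 0.012 0 0;0 0 0.006 0.004 0.023 0 0;0 0 0.009 0.005 0.034 0 0;0 0 0.011 0.005 0.045 0 0;0 0 0.013 0.006 0.056 0 0;0 0 0.015 0.006 0.067 0 0;0 0 0.017 0.006 0.078 0 0;0 0 0.019 0.006 0.09 0 0"

```text
time_s: 10.67
tcp_pos: [606.7, -29.1, 70.8]
tcp_rot: [[0.987, 0.157, -0.043], [0.163, -0.956, 0.246], [-0.002, -0.249, -0.968]]
force: [-0.2, 0.3, -4.4]
finger_gap: 0.169
gripper_force: 30.0
```

```bash
python3 st.py
python3 - <<'E'
from h import *
c=cur()
g=[tool(99.2,p,[60,0,0],tr(x,-0.5,h)) for p,x,h in((-18,115,48),(-22,114,59),(-26,113,70),(-28,112,85),(-28,110,110))]
for q in g: chain(c,[q])
E
```

```text
10.6667 F [-0.239  0.303 -4.395] M [-0.71   0.081  0.015] gap 0.16869783078741218 
j [ -8.2  48.4  28.9  96.9 -44.2  54.3 -36.2] 
origin [593.804  48.074  19.67 ] lip [584.359 105.408  34.621] lip in tray [120.43    1.708] yaw/pitch/roll [ 99.355 -14.43    0.117]
0.002 0.006 -0.006 0.02 0.001 0.001
0.002 0.008 -0.008 0.042 0.001 0.001
0.002 0.01 -0.01 0.064 0.001 0.001
0.002 0.008 -0.02 0.075 0.001 0.001
0.002 0.004 -0.045 0.075 0.001 0.001
```

Call:
play_rows:
  increments: "0 0.001 0.002 -0.002 0.01 0 0;0 0.001 0.005 -0.006 0.02 0 0;0 0.001 0.007 -0.009 0.031 0 0;0 0.002 0.008 -0.012 0.042 0 0;0 0.002 0.008 -0.016 0.053 0 0;0 0.002 0.008 -0.02 0.063 0 0;0 0.002 0.007 -0.028 0.063 0 0;0 0.002 0.004 -0.042 0.063 0 0"

```text
time_s: 11.33
tcp_pos: [610.1, -44.3, 109.6]
tcp_rot: [[0.987, 0.143, -0.074], [0.161, -0.89, 0.426], [-0.005, -0.432, -0.902]]
force: [0.6, -0.4, -4.1]
finger_gap: 0.172
gripper_force: 30.0
```

```bash
python3 st.py
python3 - <<'E'
from h import *
f=grab('scene'); cv2.imwrite('pics/s5.png',cv2.resize(f['img'][190:310,280:420],None,fx=4,fy=4))
B=np.array([513.7,284.4])
c=cur()
# carry: lip high above, then to bowl; heading 103
u=lambda yw:np.array([np.cos(np.radians(yw)),np.sin(np.radians(yw))])
g=[tool(99.2,-26,[60,0,0],tr(108,0,230)), tool(100,-24,[60,0,0],np.r_[B-40*u(100),230])]
print(g[1][0]); 
chain(c,g)
E
```

```text
11.3333 F [ 0.579 -0.372 -4.139] M [-1.019 -0.056 -0.058] gap 0.17166573729874088 
j [  1.2  48.9  25.5  90.2 -44.9  67.4 -33.3] 
origin [595.971  41.136  74.651] lip [587.391  94.553 100.594] lip in tray [109.231   0.451] yaw/pitch/roll [ 99.125 -25.618   0.324]
[545.032 106.71  243.006]
-0.002 -0.053 -0.112 0.002 0 0.001
-0.04 -0.146 0.066 -0.011 -0.002 -0.004
```

View pics/s5.png

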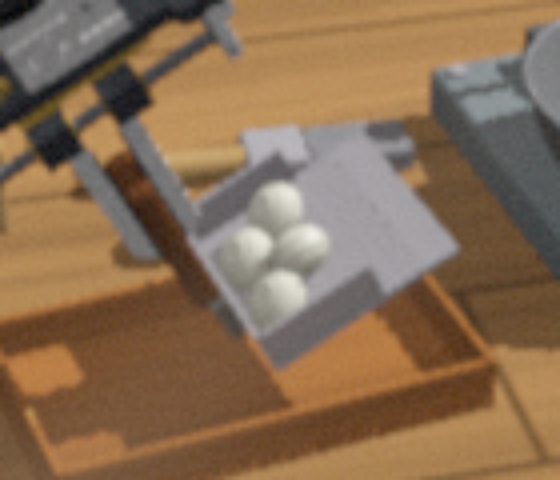

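All four blanks, at crop px (275,205), (245,252), (300,247) and (280,295), rest at the back wall and the tray is empty. I'll carry them to the bowl.

Call:
play_rows:
  increments: "0 0 -0.003 -0.008 0 0 0;0 0 -0.009 -0.02 0 0 0;0 -0.001 -0.017 -0.036 0 0 0;0 -0.001 -0.026 -0.055 0 0 0;0 -0.002 -0.035 -0.074 0 0 0;0 -0.002 -0.044 -0.092 0 0 0;0 -0.002 -0.05 -0.105 0 0 0;0 -0.002 -0.053 -0.112 0 0 0"

```text
time_s: 12.05
tcp_pos: [610.7, -45.2, 238.4]
tcp_rot: [[0.987, 0.148, -0.067], [0.162, -0.89, 0.425], [0.003, -0.43, -0.903]]
force: [0.4, -0.5, -5.3]
finger_gap: 0.17
gripper_force: 30.0
```

Call:
play_rows:
  increments: "0 -0.001 -0.004 0.002 0 0 0;0 -0.004 -0.014 0.006 -0.001 0 0;0 -0.009 -0.032 0.014 -0.002 0 -0.001;0 -0.016 -0.058 0.026 -0.004 -0.001 -0.002;0 -0.024 -0.086 0.039 -0.007 -0.002 -0.003;0 -0.031 -0.114 0.051 -0.009 -0.002 -0.004;0 -0.037 -0.136 0.061 -0.011 -0.002 -0.004;0 -0.04 -0.146 0.066 -0.011 -0.002 -0.004"

```text
time_s: 12.72
tcp_pos: [540.8, 112.3, 238.2]
tcp_rot: [[0.983, 0.164, -0.078], [0.182, -0.9, 0.397], [-0.005, -0.405, -0.915]]
force: [-0.2, 1.0, -4.5]
finger_gap: 0.167
gripper_force: 30.0
```

```bash
python3 st.py
python3 - <<'E'
from h import *
B=np.array([513.7,284.4]); yw=100; a=np.radians(yw); u=np.array([np.cos(a),np.sin(a)])
c=cur()
# lip 45 mm short of the centre, tilt to level, lower
g=[tool(yw,p,[60,0,0],np.r_[B-d*u,h]) for p,d,h in((-15,45,200),(-5,45,160),(5,45,140),(14,45,125))]
for q in g: chain(c,[q])
E
```

```text
12.7167 F [-0.195  0.953 -4.464] M [-0.805  0.042  0.038] gap 0.16698706170252547 
j [-17.2  31.9  28.3 100.3 -40.9  66.6 -49.2] 
origin [525.038 196.341 200.542] lip [515.176 250.318 224.814] lip in tray [274.538  46.833] yaw/pitch/roll [100.354 -23.863   0.3  ]
0.003 0.008 0 -0.049 0.002 0.002
0.003 0.008 0.019 -0.105 0.002 0.002
0.003 -0.004 0.022 -0.16 0.002 0.002
0.004 -0.018 0.026 -0.21 0.002 0.002
```

Call:
play_rows:
  increments: "0 0.001 0.003 0 -0.015 0 0;0 0.003 0.007 0 -0.04 0.002 0.002;0 0.003 0.008 0.008 -0.07 0.002 0.002;0 0.003 0.008 0.019 -0.105 0.002 0.002;0 0.003 0.002 0.021 -0.135 0.002 0.002;0 0.003 -0.004 0.022 -0.16 0.002 0.002;0 0.004 -0.012 0.024 -0.19 0.002 0.002;0 0.004 -0.018 0.026 -0.205 0.002 0.002"

```text
time_s: 13.38
tcp_pos: [542.1, 137.3, 220.8]
tcp_rot: [[0.985, 0.167, 0.043], [0.173, -0.958, -0.228], [0.003, 0.232, -0.973]]
force: [-1.4, 0.4, -5.1]
finger_gap: 0.171
gripper_force: 30.0
```

```bash
python3 st.py
python3 - <<'E'
from h import *
B=np.array([513.7,284.4]); yw=100; a=np.radians(yw); u=np.array([np.cos(a),np.sin(a)])
c=cur()
g=[tool(yw,p,[60,0,0],np.r_[B-d*u,h]) for p,d,h in((20,45,122),(25,45,118),(30,45,115),(36,45,112),(42,45,112),(50,45,112))]
for q in g: chain(c,[q])
E
```

```text
13.3833 F [-1.373  0.449 -5.141] M [ 0.473  0.241 -0.028] gap 0.17087215281339027 
j [-54.3  36.3  46.8 100.3 -15.   54.7 -84.7] 
origin [534.536 181.894 139.076] lip [524.492 239.382 125.138] lip in tray [262.252  39.385] yaw/pitch/roll [99.91  13.432 -0.154]
-0.002 -0.011 -0.011 -0.036 -0.001 0
-0.002 -0.019 -0.017 -0.064 -0.001 -0.001
-0.002 -0.028 -0.023 -0.092 -0.001 -0.001
-0.002 -0.04 -0.029 -0.125 -0.001 -0.001
-0.002 -0.052 -0.038 -0.159 -0.001 -0.001
-0.002 -0.07 -0.047 -0.203 -0.001 -0.001
```

Call:
play_rows:
  increments: "0 -0.001 -0.005 -0.005 -0.018 0 0;0 -0.002 -0.011 -0.011 -0.036 0 0;0 -0.002 -0.015 -0.014 -0.05 0 0;0 -0.002 -0.019 -0.017 -0.064 -0.001 0;0 -0.002 -0.023 -0.02 -0.078 -0.001 -0.001;0 -0.002 -0.028 -0.023 -0.092 -0.001 -0.001;0 -0.002 -0.028 -0.023 -0.092 -0.001 -0.001;0 -0.002 -0.028 -0.023 -0.092 -0.001 -0.001"

```text
time_s: 14.05
tcp_pos: [535.3, 166.1, 236.8]
tcp_rot: [[0.985, 0.15, 0.084], [0.172, -0.854, -0.49], [-0.002, 0.498, -0.867]]
force: [0.5, -0.2, -2.3]
finger_gap: 0.169
gripper_force: 30.0
```

```bash
python3 st.py
python3 - <<'E'
from h import *
B=np.array([513.7,284.4]); yw=100; a=np.radians(yw); u=np.array([np.cos(a),np.sin(a)])
c=cur()
g=[tool(yw,p,[60,0,0],np.r_[B-d*u,h]) for p,d,h in((36,45,112),(42,45,112),(48,45,112))]
for q in g: chain(c,[q])
f=grab('scene'); cv2.imwrite('pics/s6.png',cv2.resize(f['img'][130:290,370:530],None,fx=3.5,fy=3.5))
E
```

```text
14.05 F [ 0.463 -0.208 -2.31 ] M [0.697 0.264 0.006] gap 0.16946999753508554 
j [-67.4  44.7  54.4  95.2  -6.4  61.4 -97.3] 
origin [531.678 186.079 145.58 ] lip [522.689 237.344 115.728] lip in tray [260.529  41.491] yaw/pitch/roll [99.946 29.837  0.1  ]
-0.001 -0.012 -0.011 -0.034 0.001 0
-0.001 -0.022 -0.023 -0.068 0.001 0
-0.001 -0.032 -0.033 -0.101 0.001 0
```

View pics/s6.png

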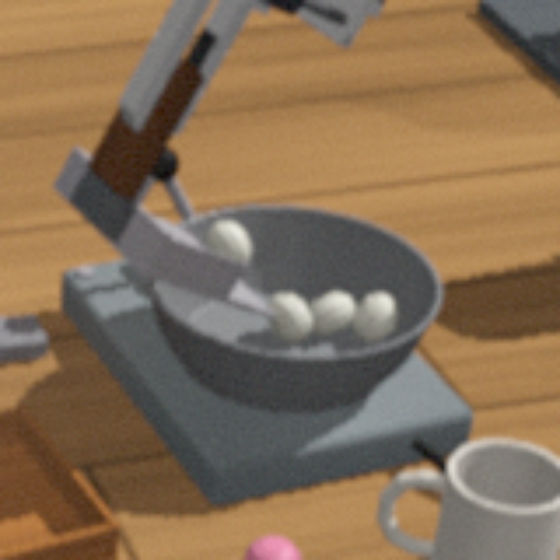

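Three blanks, at crop px (293,315), (333,312) and (375,315), are in the bowl and the fourth is sliding off at (230,243). I'll tilt a little further and dwell.

Call:
play_rows:
  increments: "0 0 -0.006 -0.006 -0.017 0 0;0 -0.001 -0.012 -0.011 -0.034 0 0;0 -0.001 -0.017 -0.017 -0.05 0 0;0 -0.001 -0.022 -0.023 -0.068 0 0;0 -0.001 -0.022 -0.023 -0.068 0 0;0 -0.001 -0.022 -0.023 -0.068 0 0;0 -0.001 -0.022 -0.023 -0.068 0 0;0 -0.001 -0.022 -0.023 -0.068 0 0"

```text
time_s: 14.77
tcp_pos: [530.4, 192.6, 248.2]
tcp_rot: [[0.986, 0.122, 0.113], [0.166, -0.733, -0.66], [0.002, 0.669, -0.743]]
force: [0.4, 0.0, -2.2]
finger_gap: 0.171
gripper_force: 30.0
```

```bash
python3 st.py
python3 - <<'E'
from h import *
B=np.array([513.7,284.4]); yw=100; a=np.radians(yw); u=np.array([np.cos(a),np.sin(a)])
f=grab('scene'); cv2.imwrite('pics/s7.png',cv2.resize(f['img'][130:290,370:530],None,fx=3.5,fy=3.5))
hs=cv2.cvtColor(f['img'],cv2.COLOR_BGR2HSV); m=((hs[...,1]<50)&(hs[...,2]>165)).astype(np.uint8); m[:190]=0;m[245:]=0;m[:,:415]=0;m[:,495:]=0
print(cv2.connectedComponentsWithStats(m)[2][1:],cv2.connectedComponentsWithStats(m)[3][1:])
c=cur()
# back out: raise along, level
g=[tool(yw,20,[60,0,0],np.r_[B-60*u,170]),tool(99,0,[60,0,0],np.r_[B-100*u,210]),tool(99,0,[0,0,0],[600,-60,190]),tool(92,0,[0,0,0],[530,-300,130])]
for q in g: print(q[0])
chain(c,g)
E
```

```text
14.7667 F [ 0.359  0.039 -2.177] M [ 0.973  0.348 -0.013] gap 0.17099641091965986 
j [ -73.6   52.5   57.8   89.7   -2.    68.7 -104. ] 
origin [530.507 193.186 154.752] lip [523.165 237.146 114.582] lip in tray [260.257  41.053] yaw/pitch/roll [99.482 42.028 -0.148]
[[422 211  13  10  93]
 [460 215  12   9  79]
 [475 215   9   8  46]
 [440 217  14  10  94]] [[428.602 215.387]
 [466.013 218.962]
 [479.196 218.   ]
 [446.638 221.628]]
[540.092 134.726 276.907]
[550.306  64.434 279.   ]
[ 609.855 -122.224  259.   ]
[ 532.199 -362.962  199.   ]
0 0.063 0.018 0.122 0.001 -0.002
-0.002 0.068 0.022 0.112 -0.001 0.005
0.029 0.193 0.02 0 0 0
-0.115 0.226 0.06 -0.001 0 0.039
```

Call:
play_rows:
  increments: "0 0 0.008 0 0.012 0 0;0 0 0.02 0 0.035 0 0;0 0 0.04 0.01 0.07 0 -0.001;0 0 0.055 0.016 0.1 0.001 -0.002;0 0 0.063 0.018 0.122 0.001 -0.002;0 0 0.063 0.018 0.122 0.001 -0.002;0 0 0.063 0.018 0.122 0.001 -0.002;0 0 0.063 0.018 0.122 0.001 -0.002"

```text
time_s: 15.48
tcp_pos: [539.8, 137.0, 276.0]
tcp_rot: [[0.984, 0.166, 0.061], [0.177, -0.924, -0.338], [0.0, 0.344, -0.939]]
force: [0.3, 0.8, -2.8]
finger_gap: 0.17
gripper_force: 30.0
```

Call:
play_rows:
  increments: "0 0 0.01 0.002 0.02 0 0.001;0 -0.001 0.025 0.008 0.045 0 0.002;0 -0.001 0.04 0.013 0.07 0 0.003;0 -0.002 0.055 0.018 0.095 0 0.004;0 -0.002 0.068 0.022 0.112 -0.001 0.005;0 -0.002 0.068 0.022 0.112 -0.001 0.005;0 -0.002 0.068 0.022 0.112 -0.001 0.005;0 -0.002 0.068 0.022 0.112 -0.001 0.005"

```text
time_s: 16.15
tcp_pos: [550.4, 68.2, 277.6]
tcp_rot: [[0.986, 0.164, -0.002], [0.164, -0.986, -0.001], [-0.002, 0.0, -1.0]]
force: [-0.2, 1.3, -2.3]
finger_gap: 0.171
gripper_force: 30.0
```

```bash
python3 st.py
python3 - <<'E'
from h import *
f=grab('top'); cv2.imwrite('pics/t8.png',cv2.resize(f['img'][190:380,60:360],None,fx=2.6,fy=2.6))
hs=cv2.cvtColor(f['img'],cv2.COLOR_BGR2HSV); m=((hs[...,1]<50)&(hs[...,2]>165)).astype(np.uint8); w=cloud(f)
n,l,st,ce=cv2.connectedComponentsWithStats(m)
for i in range(1,n):
    if 30<st[i,4]<400 and 60<ce[i,0]<370 and 150<ce[i,1]<380: print(ce[i],st[i,4],w[int(ce[i,1]),int(ce[i,0])])
c=cur(); g=[tool(98,0,[0,0,0],[590,-60,190]),tool(88,0,[0,0,0],[525,-280,130]),tool(86.5,0,[0,0,0],[514.9,-341,60])]
chain(c,g)
E
```

```text
16.15 F [-0.189  1.289 -2.257] M [-0.028  0.114  0.012] gap 0.17111594928620744 
j [-37.6  28.9  43.   97.5 -21.8  62.4 -68.4] 
origin [539.913 130.335 208.625] lip [530.062 189.521 208.602] lip in tray [212.142  41.859] yaw/pitch/roll [99.45   0.021  0.134]
[179.633 154.132] 281 [790.063 224.084  24.678]
[115.17  175.873] 212 [745.164 360.716   6.581]
[137.476 191.881] 42 [698.982 294.169  74.27 ]
[104.09  279.843] 89 [521.465 349.414  72.944]
[235.536 290.104] 125 [502.041  77.86  210.14 ]
[118.919 285.807] 161 [510.34  321.523  72.416]
[248.903 342.061] 329 [401.905  66.053  20.643]
0.016 0.197 0.019 0 0.001 0.008
-0.106 0.207 0.06 0 0 0.056
-0.01 0.062 0.07 0 0 0.008
```

View pics/t8.png

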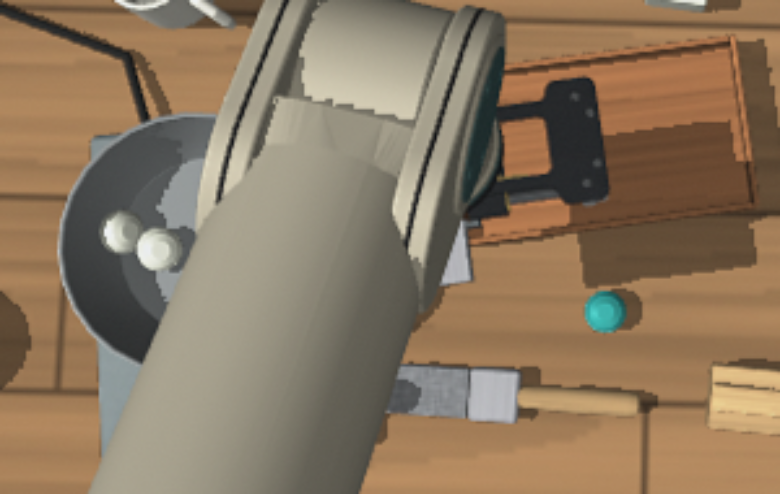

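Two blanks are visible in the bowl at crop px (123,232) and (158,248), and the forearm hides the rest. No spill shows in view. I'll take the scoop back to the slab.

Call:
play_rows:
  increments: "0 0.002 0.015 0 0 0 0;0 0.004 0.045 0.002 0 0 0.002;0 0.007 0.08 0.006 0 0 0.004;0 0.01 0.12 0.01 0 0 0.006;0 0.013 0.155 0.014 0 0 0.008;0 0.016 0.185 0.018 0 0.001 0.008;0 0.016 0.197 0.019 0 0.001 0.008;0 0.016 0.197 0.019 0 0.001 0.008"

```text
time_s: 16.87
tcp_pos: [598.4, -127.6, 258.8]
tcp_rot: [[0.991, 0.135, 0.001], [0.135, -0.991, -0.002], [0.001, 0.003, -1.0]]
force: [0.4, 0.6, -2.5]
finger_gap: 0.171
gripper_force: 30.0
```

Call:
play_rows:
  increments: "0 -0.008 0.015 0 0 0 0.005;0 -0.025 0.045 0.005 0 0 0.015;0 -0.043 0.08 0.015 0 0 0.025;0 -0.06 0.12 0.025 0 0 0.035;0 -0.08 0.155 0.04 0 0 0.045;0 -0.096 0.185 0.05 0 0 0.056;0 -0.106 0.207 0.06 0 0 0.056;0 -0.106 0.207 0.06 0 0 0.056"

```text
time_s: 17.53
tcp_pos: [517.6, -349.5, 198.1]
tcp_rot: [[0.999, -0.045, -0.001], [-0.045, -0.999, -0.002], [-0.001, 0.002, -1.0]]
force: [0.8, 0.0, -1.3]
finger_gap: 0.171
gripper_force: 30.0
```

```bash
python3 st.py
python3 - <<'E'
from h import *
c=cur(); g=[tool(86.5,0,[0,0,0],[514.9,-345.9,45]),tool(86.5,0,[0,0,0],[514.9,-345.9,31])]
chain(c,g)
f=grab('top'); w=cloud(f)
hs=cv2.cvtColor(f['img'],cv2.COLOR_BGR2HSV); m=((hs[...,1]<50)&(hs[...,2]>165)).astype(np.uint8)
n,l,st,ce=cv2.connectedComponentsWithStats(m)
for i in range(1,n):
    if 30<st[i,4]<400 and 60<ce[i,0]<370 and 190<ce[i,1]<380: print(ce[i],st[i,4],w[int(ce[i,1]),int(ce[i,0])])
E
```

```text
17.5333 F [ 0.833  0.022 -1.343] M [-0.114  0.163 -0.049] gap 0.17117055388947125 
j [  8.2  39.8  40.3  92.5 -28.8  58.6 -35.3] 
origin [ 520.375 -286.734  128.932] lip [ 523.079 -226.795  128.786] lip in tray [-197.702  115.313] yaw/pitch/roll [87.417  0.139  0.072]
-0.004 0.059 0.084 0.001 0 0.005
0 0 0.014 0 0 0
[137.591 191.955] 44 [699.504 294.905  71.548]
[104.09  279.843] 89 [521.419 349.061  74.059]
[118.919 285.807] 161 [510.396 322.032  70.679]
[142.678 288.067] 180 [505.669 275.336  68.159]
[158.287 305.175] 171 [472.971 240.868  74.022]
[248.903 342.061] 329 [401.748  66.254  17.913]
```

All four blanks are in the bowl. I'll lower the scoop.

Call:
play_rows:
  increments: "0 -0.001 0.012 0.012 0 0 0;0 -0.002 0.03 0.03 0 0 0.003;0 -0.004 0.045 0.05 0 0 0.005;0 -0.004 0.055 0.068 0 0 0.005;0 -0.004 0.059 0.08 0 0 0.005;0 -0.004 0.059 0.084 0 0 0.005;0 -0.004 0.059 0.084 0 0 0.005;0 -0.004 0.059 0.084 0 0 0.005"

```text
time_s: 18.25
tcp_pos: [517.2, -402.1, 116.0]
tcp_rot: [[0.999, -0.052, 0.004], [-0.052, -0.999, 0.001], [0.004, -0.001, -1.0]]
force: [-0.9, -0.0, -1.9]
finger_gap: 0.169
gripper_force: 30.0
```

```bash
python3 st.py
python3 - <<'E'
from h import *
c=cur(); chain(c,[tool(86.5,0,[0,0,0],[514.9,-345.9,30.5])])
E
```

```text
18.25 F [-0.926 -0.022 -1.945] M [-0.039  0.122 -0.028] gap 0.16919303469882507 
j [ 15.5  47.   36.1  91.6 -33.2  52.4 -29.3] 
origin [ 520.813 -339.098   47.116] lip [ 523.946 -279.18    47.205] lip in tray [-249.551  122.833] yaw/pitch/roll [87.007 -0.085 -0.231]
-0.006 0.007 0.016 0 -0.001 0.003
```

Call:
play_rows:
  increments: "0 -0.002 0.002 0.002 0 0 0.001;0 -0.003 0.003 0.005 0 0 0.002;0 -0.003 0.003 0.008 0 0 0.002;0 -0.003 0.003 0.011 0 0 0.002;0 -0.003 0.003 0.013 0 0 0.002;0 -0.003 0.003 0.014 0 0 0.002;0 -0.003 0.003 0.014 0 0 0.002;0 -0.003 0.003 0.014 0 0 0.002"

```text
time_s: 18.92
tcp_pos: [512.8, -406.6, 101.4]
tcp_rot: [[0.998, -0.061, 0.003], [-0.061, -0.998, 0.001], [0.003, -0.001, -1.0]]
force: [0.0, -0.3, -3.1]
finger_gap: 0.168
gripper_force: 30.0
```

Call:
play_rows:
  increments: "0 0 0 0 0 0 0;0 0 0 0 0 0 0;0 0 0 0 0 0 0;0 0 0 0 0 0 0"

```text
time_s: 19.25
tcp_pos: [512.8, -406.7, 101.5]
tcp_rot: [[0.998, -0.061, 0.003], [-0.061, -0.998, 0.0], [0.003, -0.001, -1.0]]
force: [0.3, 0.8, -2.5]
finger_gap: 0.173
gripper_force: 30.0
```

```bash
python3 st.py
```

```text
19.25 F [ 0.333  0.779 -2.509] M [-0.005  0.085  0.035] gap 0.17276293615397637 
j [ 16.3  47.9  35.6  92.3 -34.   50.9 -28.6] 
origin [ 516.883 -343.784   32.556] lip [ 520.539 -283.895   32.594] lip in tray [-253.662  126.95 ] yaw/pitch/roll [86.506 -0.036 -0.188]
```

Call:
play_rows:
  increments: "0 -0.002 0.002 0.001 0 0 0;0 -0.002 0.002 0.002 0 0 0;0 -0.002 0.002 0.003 0 0 0;0 -0.002 0.002 0.003 0 0 0;0 -0.002 0.002 0.003 0 0 0;0 -0.002 0.002 0.003 0 0 0"

```text
time_s: 19.75
tcp_pos: [510.3, -409.2, 99.4]
tcp_rot: [[0.998, -0.061, 0.003], [-0.061, -0.998, -0.0], [0.003, -0.0, -1.0]]
force: [-1.7, 0.0, 5.2]
finger_gap: 0.169
gripper_force: 30.0
```

```bash
python3 st.py
```

```text
19.75 F [-1.711  0.016  5.158] M [ 0.245  0.913 -0.051] gap 0.1692318132726816 
j [ 16.6  48.   35.5  92.5 -34.1  50.6 -28.2] 
origin [ 514.41  -346.284   30.388] lip [ 518.083 -286.397   30.39 ] lip in tray [-255.738  129.774] yaw/pitch/roll [86.491 -0.002 -0.19 ]
```

The scoop rests on the slab. I'll release it and rise.

Call:
play_rows:
  increments: "0.25 0 0 -0.001 0 0 0;0.3 0 0 -0.001 0 0 0;0.4 0 0 -0.001 0 0 0;0.5 0 0 -0.001 0 0 0;0.6 0 0 -0.001 0 0 0;0.6 0 0 -0.001 0 0 0;0.6 0 0 -0.001 0 0 0;0.6 0 0 -0.001 0 0 0"

```text
time_s: 20.42
tcp_pos: [510.6, -408.5, 99.4]
tcp_rot: [[0.998, -0.061, 0.003], [-0.061, -0.998, 0.001], [0.003, -0.001, -1.0]]
force: [0.3, -0.1, 0.7]
finger_gap: 0.596
gripper_force: 0.0
```

Call:
play_rows:
  increments: "0.6 0 0 -0.01 0 0 0;0.6 0 0 -0.03 0 0 0;0.6 0 0 -0.06 0 0 0;0.6 0 0 -0.1 0 0 0;0.6 0 0 -0.14 0 0 0;0.6 0 0 -0.17 0 0 0;0.6 0 0 -0.18 0 0 0;0.6 0 0 -0.18 0 0 0"

```text
time_s: 21.08
tcp_pos: [510.9, -410.2, 283.3]
tcp_rot: [[0.998, -0.061, 0.008], [-0.061, -0.998, -0.004], [0.008, 0.003, -1.0]]
force: [0.5, 0.2, -0.3]
finger_gap: 0.602
gripper_force: 0.0
```

Run:
```python
from h import *
f=grab('top'); w=cloud(f); z=w[...,2]
def rect(z0,z1):
    m=np.zeros((480,640),bool); m[235:345,385:520]=1; m&=(z>z0)&(z<z1); return cv2.minAreaRect(w[m][:,:2].astype(np.float32))
print('walls',rect(54,64)); print('grip',rect(142,152)); 
cv2.imwrite('pics/t9.png',cv2.resize(f['img'][220:380,60:540],(800,267)))
c=cur(); print(c[0],c[1])
# knob: polisher frame
O=np.array([513.7,284.4]); a=np.radians(5.5); P=np.array([[np.cos(a),-np.sin(a)],[np.sin(a),np.cos(a)]])
for th in(-.5,.5): print('knob',O+P@[-128,80*np.sin(th)],57+80*np.cos(th))
# tool y along polisher y?? keep fingers shut, tool x along polisher x -> tool y along -y(pol)
Rt=np.array([[np.cos(a),np.sin(a),0],[np.sin(a),-np.cos(a),0],[0,0,-1]])
k=lambda x,y,zz:(np.r_[O+P@[x,y],zz],Rt)
chain(c,[k(-60,-280,280),k(-128,-85,260),k(-128,-85,118)])
```

```text
walls ((511.9947204589844, -371.5259704589844), (79.92398071289062, 120.0320053100586), 86.61418914794922)
grip ((509.8660583496094, -405.9062194824219), (12.202714920043945, 42.267677307128906), 85.09862518310547)
[ 510.292 -408.889  280.566] [[ 0.998 -0.061  0.005]
 [-0.061 -0.998 -0.001]
 [ 0.005  0.    -1.   ]]
knob [389.965 233.954] 127.20660495122982
knob [382.613 310.309] 127.20660495122982
-0.054 -0.406 0 0 -0.002 -0.05
-0.068 -0.195 0.02 0 0 0
0 0 0.142 0 0 0
```

View pics/t9.png

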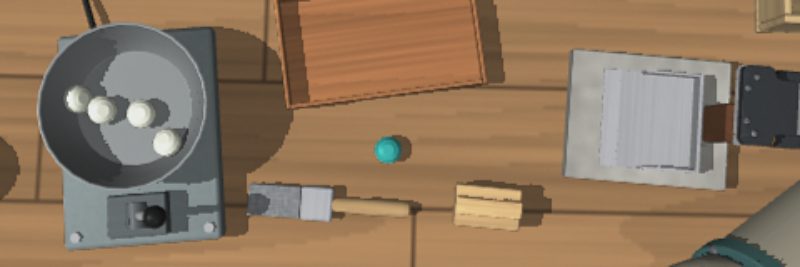

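The scoop lies flat in the middle of the slab, at crop px (652,118). The four blanks are in the bowl, at (77,98), (101,109), (141,112) and (167,142), and the lever knob is at (151,215). Now the lever, with fingers shut.

Call:
play_rows:
  increments: "0 -0.003 -0.02 0 0 0 0;0 -0.008 -0.06 0 0 -0.001 -0.01;0 -0.013 -0.1 0 0 -0.001 -0.02;0 -0.019 -0.14 0 0 -0.002 -0.03;0 -0.025 -0.18 0 0 -0.002 -0.04;0 -0.03 -0.22 0 0 -0.002 -0.05;0 -0.035 -0.26 0 0 -0.002 -0.05;0 -0.04 -0.3 0 0 -0.002 -0.05"

```text
time_s: 21.8
tcp_pos: [486.5, -104.1, 277.5]
tcp_rot: [[0.995, 0.096, -0.007], [0.096, -0.995, 0.001], [-0.007, -0.002, -1.0]]
force: [1.3, 0.4, -0.8]
finger_gap: 0.069
gripper_force: 0.0
```

Call:
play_rows:
  increments: "0 -0.007 -0.04 0 0 0 0;0 -0.014 -0.08 0 0 0 0;0 -0.014 -0.1 0 0 0 0;0 -0.014 -0.106 0 0 0 0;0 -0.014 -0.106 0 0 0 0;0 -0.014 -0.106 0 0 0 0"

```text
time_s: 22.3
tcp_pos: [463.9, -3.5, 278.9]
tcp_rot: [[0.995, 0.096, -0.005], [0.096, -0.995, -0.001], [-0.005, 0.001, -1.0]]
force: [-0.4, 0.6, 0.3]
finger_gap: 0.007
gripper_force: 0.0
```

```bash
cat >> h.py <<'E'
O=np.array([513.7,284.4]); _a=np.radians(5.5); P=np.array([[np.cos(_a),-np.sin(_a)],[np.sin(_a),np.cos(_a)]])
Rt=np.array([[np.cos(_a),np.sin(_a),0],[np.sin(_a),-np.cos(_a),0],[0,0,-1]])
k=lambda x,y,zz:(np.r_[O+P@[x,y],zz],Rt)
E
python3 - <<'E'
from h import *
s=env.read_state(); print(s['time_s'],s['joint_positions'],s['tcp_pos'],s['finger_gap'],s['tcp_rot'])
chain(cur(),[k(-128,-90,260),k(-128,-90,118)])
E
```

```text
22.3 [-36.394  20.21   45.437 110.11  -16.992  56.85  -67.738] [463.866  -3.457 278.856] 0.006840484804876734 [[ 0.995  0.096 -0.005]
 [ 0.096 -0.995 -0.001]
 [-0.005  0.001 -1.   ]]
-0.051 -0.192 0.019 0 0.002 0
0 0 0.142 0 0 0
```

Call:
play_rows:
  increments: "0 -0.005 -0.015 0 0 0 0;0 -0.012 -0.045 0.005 0 0.001 0;0 -0.022 -0.08 0.009 0 0.002 0;0 -0.032 -0.115 0.013 0 0.002 0;0 -0.04 -0.15 0.016 0 0.002 0;0 -0.048 -0.18 0.019 0 0.002 0;0 -0.051 -0.192 0.019 0 0.002 0;0 -0.051 -0.192 0.019 0 0.002 0"

```text
time_s: 22.97
tcp_pos: [394.7, 184.8, 260.2]
tcp_rot: [[0.995, 0.099, 0.002], [0.099, -0.995, 0.0], [0.002, 0.0, -1.0]]
force: [0.1, -1.7, -0.0]
finger_gap: 0.006
gripper_force: 0.0
```

Call:
play_rows:
  increments: "0 0 0 0.02 0 0 0;0 0 0 0.05 0 0 0;0 0 0 0.08 0 0 0;0 0 0 0.11 0 0 0;0 0 0 0.13 0 0 0;0 0 0 0.138 0 0 0;0 0 0 0.138 0 0 0;0 0 0 0.138 0 0 0"

```text
time_s: 23.63
tcp_pos: [396.7, 182.1, 123.4]
tcp_rot: [[0.996, 0.093, 0.004], [0.093, -0.996, 0.0], [0.004, 0.0, -1.0]]
force: [-0.0, 0.1, 0.3]
finger_gap: 0.005
gripper_force: 0.0
```

Run:
```python
from h import *
s=env.read_state(); print(s['time_s'],s['joint_positions'],s['tcp_pos'],s['force'],P.T@(s['tcp_pos'][:2]-O))
chain(cur(),[k(-128,-60,118)]);chain(cur(),[k(-128,16,118)])
f=grab('scene'); cv2.imwrite('pics/s10.png',cv2.resize(f['img'][110:260,350:510],None,fx=3.5,fy=3.5))
```

```text
23.6333 [-51.031  30.41   32.495 125.337 -30.848  31.878 -80.09 ] [396.743 182.149 123.352] [-0.026  0.146  0.275] [-126.219  -90.571]
-0.002 -0.031 0.005 0 -0.001 -0.001
-0.002 -0.107 0.005 0 -0.001 -0.001
```

View pics/s10.png

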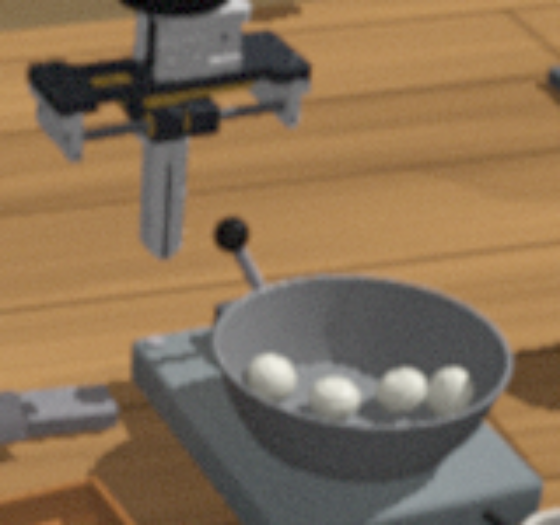

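The four blanks are in the bowl. The shut fingers, tip at crop px (160,250), are on the -y side of the knob at (231,234). I'll push.

Call:
play_rows:
  increments: "0 -0.001 -0.008 0.003 0 0 0;0 -0.002 -0.018 0.005 0 0 0;0 -0.002 -0.03 0.005 0 0 0;0 -0.002 -0.042 0.005 0 0 0;0 -0.002 -0.054 0.005 0 0 0;0 -0.002 -0.066 0.005 0 0 0;0 -0.002 -0.076 0.005 0 0 0;0 -0.002 -0.084 0.005 0 0 0"

```text
time_s: 24.35
tcp_pos: [385.1, 269.0, 118.0]
tcp_rot: [[0.995, 0.098, 0.003], [0.098, -0.995, 0.001], [0.003, -0.001, -1.0]]
force: [0.6, -1.2, 0.3]
finger_gap: 0.005
gripper_force: 0.5
```

Call:
play_rows:
  increments: "0 0 -0.006 0 0 0 0;0 0 -0.012 0 0 0 0;0 0 -0.017 0 0 0 0;0 0 -0.021 0 0 0 0;0 0 -0.023 0 0 0 0;0 0 -0.023 0 0 0 0;0 0 -0.023 0 0 0 0"

```text
time_s: 24.93
tcp_pos: [383.3, 286.7, 117.8]
tcp_rot: [[0.996, 0.093, 0.002], [0.093, -0.996, -0.003], [0.002, 0.003, -1.0]]
force: [0.6, -8.0, 1.8]
finger_gap: 0.005
gripper_force: 3.9
```

```bash
cat > kn.py <<'E'
from h import *
s=env.read_state(); print(s['time_s'],s['tcp_pos'],s['force'],P.T@(s['tcp_pos'][:2]-O))
f=grab('scene'); m=(f['img'].astype(int).sum(2)<110).astype(np.uint8); m[:150]=0;m[215:]=0;m[:,:405]=0;m[:,470:]=0
n,l,st,ce=cv2.connectedComponentsWithStats(m)
for i in range(1,n):
    if st[i,4]>15:
        q=ray(f,*ce[i],127.2); print('dark',ce[i],st[i,4],P.T@(q[:2]-O))
E
python3 kn.py
```

```text
24.9333 [383.324 286.674 117.808] [ 0.632 -7.994  1.833] [-129.558   14.759]
dark [444.226 172.581] 31 [-124.319   43.126]
```

The force has jumped to 8 N, so the lever is on its stop. I'll back away and rise.

Call:
play_rows:
  increments: "0 0 0.01 0 0 0 0;0 0 0.025 0 0 0 0;0 0 0.035 0 0 0 0;0 0 0.035 -0.03 0 0 0;0 0 0.035 -0.07 0 0 0;0 0 0.035 -0.11 0 0 0;0 0 0.035 -0.13 0 0 0;0 0 0.035 -0.13 0 0 0"

```text
time_s: 25.65
tcp_pos: [389.0, 256.3, 252.1]
tcp_rot: [[0.995, 0.095, 0.01], [0.095, -0.995, 0.007], [0.01, -0.007, -1.0]]
force: [0.5, -0.5, -0.5]
finger_gap: 0.005
gripper_force: 0.0
```

```bash
python3 kn.py
python3 - <<'E'
from h import *
f=grab('scene'); cv2.imwrite('pics/s11.png',f['img'])
E
```

```text
25.65 [389.039 256.315 252.104] [ 0.517 -0.488 -0.506] [-126.779  -16.007]
dark [442.974 172.385] 39 [-126.269   40.689]
```

View pics/s11.png

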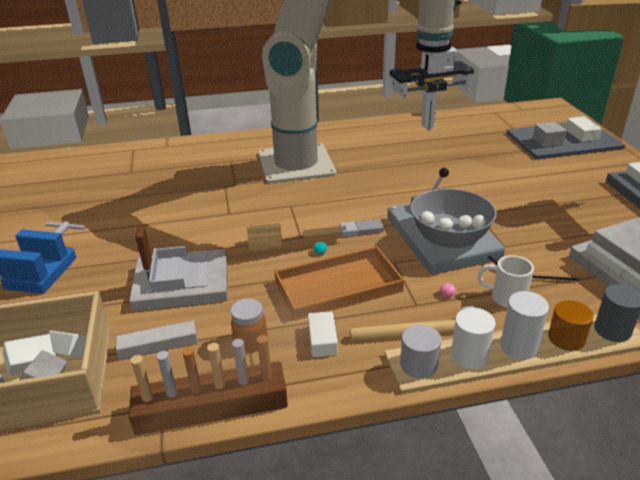

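The final picture shows the lever over at (444,173), four blanks in the bowl at about (450,221), the tray empty, the scoop on the slab at (180,270) and the other things in place. I'll hand in.

```bash
python3 -c "
from cell import env
print(env.close_job())"
```

```text
the job is handed in; nothing more can be done
None
```

I handed the job in at about 26 s: all four blanks are in the bowl with none spilled, the scoop lies flat on the middle of the slab and released, and the lever was then pushed over to its stop.

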